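# Anchor the book rack and extend its locking bookend by one hole

### The job

Anchor the book rack by swinging its brass hasp down over the steel staple until it lies flat in place. Only then pull up the red lock knob, slide the green bookend away from the books to the very next hole in the rail, let the pin go fully home in it, and finish there with the gripper still holding the knob, pin engaged - do not let go. Leave the books standing on the rack and do not disturb the other things on the desk.

Things in the scene. Friction and masses are not known exactly. Their poses are not given: they have to be found in the camera images.
- book_rack: Wooden book rack, fixed: brown base board 150 (local x) by 460 (local y, -290 to +170) by 18 mm. Origin on the desk, local y along the rack, z up. A wooden end panel, 16 mm thick, top 148 mm above the desk, stands at local y +60 mm; three books stand at local y -32 to +51 mm, tops up to 196 mm above the desk. The rail lies along local -y, the hasp and staple at local +y.
- hasp (a joint): Brass hasp, 36 mm wide, 4 mm thick, reaching 108 mm from its hinge. rad: 0 = closed, level, pointing to the rack's local +y with the staple through its slot; grows as it opens, 1.57 = upright. Starts at 0.8 to 1.35. The hinge is stiff: it stays where it is left, closes under a push of 1 to 2 N on the tab and stops by itself at 0.
- hasp_pivot (a point): Hinge axis of the hasp (parallel to the rack's local x), at rack local (0, 150, 25) mm, fixed. The staple stands at local y 189 to 209 mm on a dark steel block 18 mm tall; its top is 39 mm above the desk.
- hasp_tab (a point): Middle of the solid end tab of the hasp (tab 36 by 42 mm, upper face), 87 mm from the hinge axis: the place to push. Moves with the hasp; closed it is 27 mm above the desk.
- bookend (a joint): Green bookend sliding on the rail, friction 2.5 N. m: 0 at the start (pin in the first hole), grows towards the rack's local -y, away from the books; 0.040 = next hole, 0.080 = the one after. The pin has 1.5 mm play in a hole. Its upright, 140 mm wide, top 156 mm above the desk, is 90 mm from the knob's axis, towards the books; the foot under the knob is 52 mm wide, top 41.5 mm above the desk.
- plunger (a joint): Spring lock plunger with a red knob, in the bookend. m: 0 = pin fully down (11 mm deep in a hole), grows as the knob is pulled straight up, stop at 0.018. The pin (10 mm diameter, round tip) clears the rail from 0.011 and rests on it at 0.011 between holes; only in a hole can it go down to 0. The spring pushes down with 4 N at 0, 7 N at 0.015.
- knob_top (a point): Centre of the top of the red knob: upright cylinder 30 mm in diameter, 28 mm tall, top 87.5 mm above the desk when the pin is home. Below it a steel collar 22 mm in diameter, top 55.5 mm above the desk. Moves with the knob.
- next_hole (a point): Mouth of the next hole, rack local (0, -170, 32) mm, fixed. The aluminium rail, 52 mm wide, top 32 mm above the desk, has square holes 14 by 13 mm, 14 mm deep, 40 mm apart, at local y -130 (start), -170, -210 and -250 mm.
- book_a: Blue book standing on the rack, 125 by 27 mm and 178 mm tall, loose; origin at the middle of its foot, z up its height. Must stay standing.
- book_b: Red book standing on the rack, 125 by 27 mm and 165 mm tall, loose; origin at the middle of its foot, z up its height. Must stay standing.
- book_c: Yellow book standing on the rack, 125 by 27 mm and 172 mm tall, loose; origin at the middle of its foot, z up its height. Must stay standing.
- flat_book: Blue book lying on the desk, 210 by 150 by 34 mm, loose; origin near the centre of its underside. Leave alone.
- potted_plant: Small plant in a white pot 88 mm in diameter, about 130 mm tall, loose; origin under its centre. Leave alone.
- mug: Blue mug 80 mm in diameter, 95 mm tall, loose; origin under its centre. Leave alone.
- paperweight: Green glass paperweight 68 mm in diameter, 36 mm tall, loose; origin under its centre. Leave alone.
There are look-alikes about, which are no part of the job. Leave any orange or purple look-alike of the book_c alone. What is shaped like the book_a but black is not meant.

How it is judged (in metres and radians):
On the way, in this order (a step that is already met when the one before it is completed fails the run):
1. the hasp lies closed over the staple (value of joint hasp below 0.07 rad), for 0.3 s.
2. the knob is pulled up and the pin comes out of the first hole (value of joint plunger above 0.009 m and value of joint bookend below 0.015 m and contact force between the fingers and plunger above 1 N), for 0.05 s.
3. the bookend stands at the next hole with the pin fully down in it (value of joint bookend between 0.036 and 0.044 m and value of joint plunger below 0.003 m), for 0.2 s.
At the end, for the whole second after the job is handed in: The bookend is at the next hole (40 mm out, within 4 mm), the pin is fully down (within 3 mm), the gripper's fingers still hold the knob with more than 2 N, the hasp is closed (within 0.07 rad) and the books stand (tilt under 0.3 rad) (all of step 3 and value of joint hasp below 0.07 rad and contact force between the fingers and plunger above 2 N and angle between each of book_a, book_b, book_c's own z axis and vertical below 0.3 rad); the arm keeps its last pose, push and grip.
It fails at once if the bookend is moved out of its hole while the hasp is still open (value of joint bookend above 0.01 m and value of joint hasp above 0.15 rad).
It fails at once if a book on the rack is knocked over (angle between any of book_a, book_b, book_c's own z axis and vertical above 0.4 rad).
It fails at once if a book is pushed off the rack (distance of any of book_a, book_b, book_c from where it was at the start of the episode above 0.06 m).
It fails at once if another thing on the desk is disturbed (moved more than 30 mm) (distance of any of flat_book, potted_plant, mug, paperweight from where it was at the start of the episode above 0.03 m).
It also fails if it takes over 61 s, if anything falls off the work surface, if the arm or the gripper's body presses on something with over 40 N, if the wrist force passes 120 N, or if a joint passes its speed limit or range.

### The arm

A 6-joint arm with a two-finger parallel gripper is mounted at the origin on the work surface. World frame = base frame: x ahead of the robot, y to its left, z up, the work surface at z = 0. Lengths are in mm, angles in degrees, forces in N, time in s.
With the tool pointing down it reaches from about 350 to 875 mm from the base axis. Payload 4.2 kg.
Tool frame: the origin (TCP) lies at the very end of the fingers, on their centre line; the grasp point (between the pads) lies 19 mm behind it; z points along the fingers, y is the line along which they close (so a half turn about z gives the same grasp; the last joint's range is limited). The gripper opens to 85 mm and grips with 20 to 120 N. Pads are 22 mm wide; open, the fingers measure 114 mm over their backs; the gripper's body (76 mm by 85 mm) begins 54 mm behind the grasp point. The pads swing forward as they close: fully open they stand 13 mm farther back than shut.
Start: joints at [14.817, 22.042, 0.453, 0, -68.411, -14.817], TCP at [624.979, 0.025, 203.612] pointing down, gripper open.
Joint ranges: [-179.83, 179.83], [-69.29, 118.12], [-61.27, 80.66], [-181.25, 117.63], [-171.15, -9.14], [-177.46, 177.46]. Speed limits (degrees/s): [159.86, 159.86, 180, 180, 180, 180].

### API

Orientations are given as [roll, pitch, yaw] about the fixed x, y, z axes, in that order (R = Rz(yaw) Ry(pitch) Rx(roll)).
In Python, from bench import telemetry, optics, job gives the robot as it stands. The module is installed in compiled form; this text tells all that it offers.
- The arm moves only by the shell command python3 -m jog 'ROWS' [OPENING] [FORCE]. ROWS is one flat JSON list of numbers that holds 1 to 10 rows one after another, with no inner brackets; each row has 4 numbers: dx, dy, dz in mm, then a turn about the tool's z in degrees; each row shifts and turns the commanded pose from where the row before left it, along the tool's axes as they then stand; what a row does not reach is not made up. A row lasts 1/8 s, in which the tool goes at most 62.5 mm and 10.7 degrees, less where a joint would pass 70% of its speed; a pose out of reach is approached as far as the arm can. OPENING is the finger opening in mm, set as the command begins (- or left out keeps the last). The fingers move at their own pace and stop on an object; FORCE is the grip in N (left out, the last holds). Time passes only in rows, so rows that do not move let the fingers close. It prints the time, the measured TCP pose, the force, the opening and the grip force at its end. Input that does not fit is refused with a message, and nothing moves.
- telemetry.get_state(): the state, without advancing time (a new reading comes with each control period).
- optics.camera(name): name is "scene" or "side" or "wrist"; returns a dict with "pixels" (400x640x3 uint8, red, green, blue), "camera_matrix" (3x3 intrinsics, pixels), "position" and "attitude" of the camera in the world; the wrist camera has in their place "T_tool_cam" (4x4, takes a point from camera to tool coordinates, whose origin is the TCP and whose axes are the flange's). Camera axes: x right, y down, z forward; pixel columns grow to the right and rows downward; lengths in mm; the calibration is good to about 2 mm. The wrist camera is an equidistant fisheye: a pixel r from the principal point sees the ray r / f radians off the axis. A picture is of the moment at which its call begins: read the wrist's pose just before it. There is no depth.
- job.close_job(): hands the job in; it is judged then, once.
Trained networks look in a picture, given as the dict that the camera call returned (one of the last four; its "shot" number tells which), for a name from the list of things; names that differ only in an ending like _2 or _b are one class to them, and where a whole thing is asked for, a point or a joint stands for the part that bears it (a point fixed in the world has none). Each returns a list of dicts, best first, with "conf" (0 to 1); they miss things now and then, are a little off and sometimes report something else, mostly with a low value. They report only what shows in the picture. A call takes as long as a camera call. They do not tell look-alikes from the thing itself.
- optics.boxes_of(name, picture): "location" ([x, y, z] in mm, in world coordinates, good to about 4 mm: the middle of the surface that is visible of it).
- optics.outline_of(name, picture): "pixels" (400x640 bool, what is visible of it).
The state is a dict: "time": time; "joints": joint angles; "qvel": joint speeds; "effort": joint torques, N m; "tool_pos": TCP position; "tool_rot": TCP orientation; "force": force on the tool from outside, world axes, zero at the start; "wrist_torque": the same for the moment, N m; "opening": finger opening in mm; "grip_force": force on a finger pad.
Only numpy, scipy, OpenCV 4.12 (cv2) and the standard library are available. Lean on these libraries where they do the work, as an engineer would, in place of code of your own. Each camera call takes 0.05 s, during which the arm holds its last target. There are 200 camera calls.

## Working session

There is one attempt and no reset: what is moved stays moved. The work goes in short steps, Python scripts to look and compute and a shell command to move; the robot and the scene stay as the last step left them, time stands still between calls to the robot, and variables do not carry over. Pictures are saved under pics/ and viewed, at most 10 in all, crops included, and the job is handed in when it is done.

```bash
mkdir -p pics
cat > h.py <<'E'
import numpy as np, cv2
from bench import telemetry, optics, job
def world(names,cams=("scene","side")):
    for c in cams:
        p=optics.camera(c); cv2.imwrite(f"pics/{c}_{p['shot']}.png",p["pixels"][:,:,::-1])
        print(c,p["shot"],p.get("position"),p.get("attitude"),np.array(p["camera_matrix"]).tolist())
        for n in names:
            for b in optics.boxes_of(n,p)[:2]: print(n,round(b["conf"],2),np.round(b["location"],1))
E
python3 - <<'E'
from h import *
s=telemetry.get_state(); print({k:np.round(v,2) for k,v in s.items()})
world(["knob_top","hasp_tab","hasp","bookend","book_rack","book_a","book_b","book_c","flat_book","potted_plant","mug","paperweight"])
E
ls pics
```

```text
{'time': np.float64(0.0), 'joints': array([ 1.482e+01,  2.209e+01,  3.800e-01, -3.000e-02, -6.841e+01,
       -1.482e+01]), 'qvel': array([-0.1 ,  0.06,  0.01, -0.03,  0.04, -0.02]), 'effort': array([ -0.  , -39.23,  18.84,   4.19,  -0.  ,   0.  ]), 'tool_pos': array([ 6.2434e+02, -1.0000e-02,  2.0251e+02]), 'tool_rot': array([ 1.7987e+02, -1.0000e-02, -9.0010e+01]), 'force': array([ 0.65,  0.44, -0.16]), 'wrist_torque': array([-0.  ,  0.03,  0.05]), 'grip_force': np.float64(0.0), 'opening': np.float64(85.14)}
scene 1 [1194.5184635    48.89153687 1110.1449591 ] [-148.42205331    0.58235826   90.99533633] [[362.39034080798393, 0.0, 317.1265896392334], [0.0, 362.39034080798393, 202.92010452128872], [0.0, 0.0, 1.0]]
knob_top 0.59 [ 591.4 -155.4   85.3]
hasp_tab 0.7 [526.3 131.5  85.7]
hasp 0.63 [747.   88.9  93.7]
hasp 0.44 [523.3 128.8  79.9]
bookend 0.9 [ 593.1 -112.9   40.8]
bookend 0.54 [444.  516.5  62.3]
book_rack 0.83 [ 593.6 -113.7   15.6]
book_a 0.92 [629.3 250.7 126.2]
book_a 0.83 [600.3 -37.3 181.3]
book_b 0.92 [629.3 250.7 126.2]
book_b 0.83 [600.3 -37.3 181.3]
book_c 0.92 [
[... 391 characters left out ...]
53] [[428.4078179053932, 0.0, 326.2524140140524], [0.0, 428.4078179053932, 206.176819458348], [0.0, 0.0, 1.0]]
hasp_tab 0.69 [522.5  44.5  24.6]
hasp_tab 0.48 [523.2 132.7  78.7]
hasp 0.77 [525.1 132.1  81.5]
book_rack 0.96 [523.2  41.6  26.8]
book_rack 0.42 [725.4  85.2  97.4]
book_a 0.87 [604.5 276.6 114.5]
book_a 0.78 [522.8 -22.4 192.4]
book_b 0.87 [604.5 276.6 114.5]
book_b 0.78 [522.8 -22.4 192.4]
book_c 0.87 [604.5 276.6 114.5]
book_c 0.78 [522.8 -22.4 192.4]
flat_book 0.9 [ 426.9 -468.    31.1]
flat_book 0.61 [500.5 -81.   96.2]
potted_plant 0.68 [724.9  83.8  96.9]
mug 0.8 [427.2 520.8  61.6]
mug 0.25 [ 427.9 -469.8   29.8]
paperweight 0.65 [737.7 -82.2  24.7]
scene_1.png
side_2.png
```

View pics/scene_1.png

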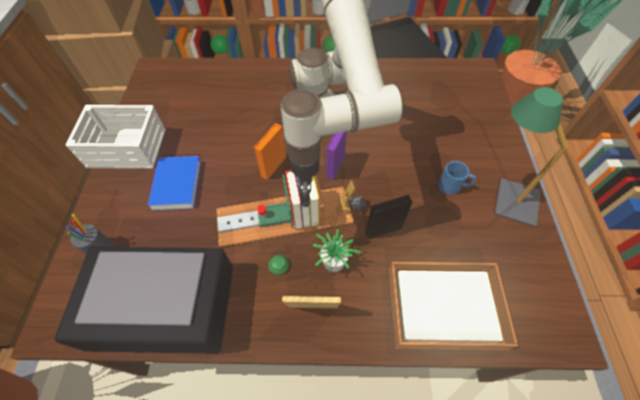

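View pics/side_2.png

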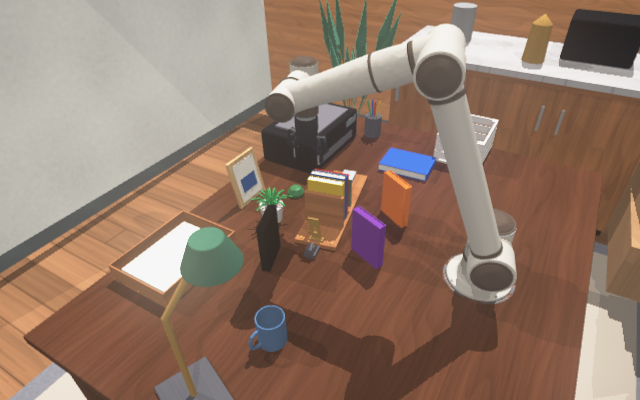

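Scene image: the rack runs from (218,235) to (353,200), with the red knob at (262,211), the hasp at (346,192) and a black look-alike book at (388,216). In the side image the purple book at (368,238) and the black one at (270,238) flank the hasp at (315,228). I'll rise, line up with the rack yaw and view it with the wrist camera.

```bash
python3 -m jog '[0, 0, -50, 0, 0, 0, -50, 0, 0, 0, -40, 0, -50, 40, 0, -7, -50, 40, 0, -6, 0, 0, 0, 0, 0, 0, 0, 0]' 0 40
cat >> h.py <<'E'
from scipy.spatial.transform import Rotation as Ro
from scipy.optimize import least_squares
def pose():
    s=telemetry.get_state(); T=np.eye(4); T[:3,:3]=Ro.from_euler("xyz",s["tool_rot"],degrees=True).as_matrix(); T[:3,3]=s["tool_pos"]; return T
def shoot(c):
    T=pose() if c=="wrist" else None
    p=optics.camera(c); p["name"]=c
    if c=="wrist": p["T"]=T@np.array(p["T_tool_cam"])
    else:
        W=np.eye(4); W[:3,:3]=Ro.from_euler("xyz",p["attitude"],degrees=True).as_matrix(); W[:3,3]=p["position"]; p["T"]=W
    cv2.imwrite(f"pics/{c}_{p['shot']}.png",p["pixels"][:,:,::-1]); return p
def ray(p,uv):
    K=np.array(p["camera_matrix"]); x=(uv[0]-K[0,2])/K[0,0]; y=(uv[1]-K[1,2])/K[1,1]
    if p["name"]=="wrist":
        r=np.hypot(x,y); d=np.array([x*np.sin(r)/max(r,1e-9),y*np.sin(r)/max(r,1e-9),np.cos(r)])
    else: d=np.array([x,y,1.])/np.linalg.norm([x,y,1])
    return p["T"][:3,3],p["T"][:3,:3]@d
def onz(p,uv,z):
    o,d=ray(p,uv); return o+d*(z-o[2])/d[2]
def tri(rays):
    A=sum(np.eye(3)-np.outer(d,d) for o,d in rays); b=sum((np.eye(3)-np.outer(d,d))@o for o,d in rays); x=np.linalg.solve(A,b)
    return x,[np.linalg.norm(np.cross(x-o,d)) for o,d in rays]
def cen(m):
    n,l,s,c=cv2.connectedComponentsWithStats(m.astype(np.uint8)); i=1+s[1:,4].argmax(); return c[i],s[i]
def proj(p,P):
    q=np.linalg.inv(p["T"])@np.append(P,1); K=np.array(p["camera_matrix"]); x,y,z=q[:3]
    if p["name"]=="wrist":
        r=np.hypot(x,y); k=np.arctan2(r,z)/max(r,1e-9)
    else: k=1/z
    return np.array([K[0,0]*x*k+K[0,2],K[1,1]*y*k+K[1,2]])
E
python3 - <<'E'
from h import *
p=shoot("wrist"); print(p["shot"],np.round(p["T"],2).tolist(),np.round(p["camera_matrix"],1).tolist(),np.round(p["T_tool_cam"],2).tolist())
for n in ["knob_top","hasp_tab","hasp","book_a"]:
    for b in optics.boxes_of(n,p)[:4]: print(n,round(b["conf"],2),np.round(b["location"],1))
    for o in optics.outline_of(n,p)[:2]: print("  mask",round(o["conf"],2),*cen(o["pixels"]))
E
```

```text
time: 2.17
tool_pos: [541.4, 92.6, 344.0]
tool_rot: [-180.0, -0.0, -77.0]
force: [-0.5, 0.7, -0.7]
opening: 0.0
grip_force: 0.0
3 [[-0.97, -0.21, -0.07, 558.82], [-0.23, 0.92, 0.31, 11.85], [-0.0, 0.32, -0.95, 514.47], [0.0, 0.0, 0.0, 1.0]] [[309.7, 0.0, 321.9], [0.0, 309.7, 198.0], [0.0, 0.0, 1.0]] [[0.0, -0.95, -0.32, 82.66], [1.0, 0.0, 0.0, 1.05], [0.0, -0.32, 0.95, -170.49], [0.0, 0.0, 0.0, 1.0]]
hasp_tab 0.6 [524.6 129.8  94.2]
  mask 0.98 [328.15064103 182.96367521] [315 163  27  40 936]
hasp 0.95 [518.3 128.5  89.8]
  mask 0.95 [328.17768595 183.12086777] [314 163  29  40 968]
book_a 0.97 [552.8 -23.  190.7]
book_a 0.92 [549.5   8.6 187.7]
book_a 0.87 [567.8 -44.5 184.9]
book_a 0.78 [ 355.9 -136.2  128.6]
  mask 0.91 [490.4393966   37.93457288] [ 433    0  114   76 5701]
  mask 0.85 [331.52225806  94.37387097] [ 272   81  120   29 3100]
```

View pics/wrist_3.png

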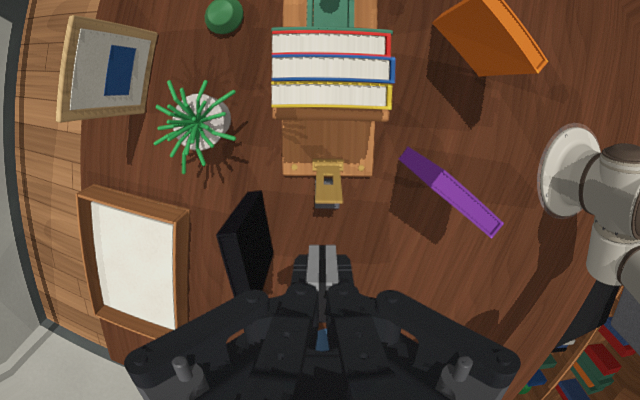

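The wrist image shows the rack end edge from (284,176) to (368,178) and the open hasp at (328,183). The black book's top runs from (262,192) to (240,290), and the purple book's from (403,152) to (500,235). The corridor to the hasp looks usable, so I'll put numbers on it.

```bash
cat > m.py <<'E'
from h import *
p=shoot("wrist")
g=cv2.cvtColor(p["pixels"],cv2.COLOR_RGB2GRAY)
a,b=[onz(p,u,18) for u in((284,176),(368,178))]
print("rack end",a,b,np.linalg.norm(a-b),np.degrees(np.arctan2((a-b)[1],(a-b)[0])))
for n,uv,z in[("black",(262,192),178),("black",(247,192),178),("black base near",(272,258),0),("purple",(405,150),178),("purple",(400,160),178),("purple",(497,237),178),("purple",(440,187),178),("purple mid",(432,190),178)]: print(n,onz(p,uv,z).round(1))
rs=[]
for c in("scene","side"):
    q=shoot(c)
    for n in("hasp_tab","knob_top"):
        o=optics.outline_of(n,q)
        for k in o[:1]: print(c,n,k["conf"],*cen(k["pixels"]))
        if o and n=="hasp_tab": rs.append(ray(q,cen(o[0]["pixels"])[0]))
        if o and n=="knob_top": print("knob at z=73",onz(q,cen(o[0]["pixels"])[0],73))
o=optics.outline_of("hasp_tab",p); rs.append(ray(p,cen(o[0]["pixels"])[0]))
print("hasp centroid tri",tri(rs))
yaw=np.radians(13)
E
python3 m.py
```

```text
rack end [591.16937784 152.08043117  18.        ] [454.04924368 123.9769135   18.        ] 139.97049294423485 11.582676168465989
black [602.3 131.  178. ]
black [619.7 134.9 178. ]
black base near [585.8 321.6   0. ]
purple [455.2  46.2 178. ]
purple [457.7  58.7 178. ]
purple [288.9 123.8 178. ]
purple [399.5  77.6 178. ]
purple mid [408.4  83.6 178. ]
scene hasp_tab 0.69 [347.6038961  193.65584416] [342 182  12  25 154]
scene knob_top 0.6 [261.59677419 209.11290323] [258 205   8   9  62]
knob at z=73 [ 583.52420142 -157.25571784   73.        ]
hasp centroid tri (array([522.37558215, 130.42906638,  78.38148421]), [np.float64(0.3229828137126454), np.float64(0.32298281371266346)])
```

Rack pose: yaw ≈ 11.7°, origin ≈ (557,-29), with both ends agreeing (301 mm measured against 300). The hasp is at about 1.34 rad. I'll descend behind it with the gripper closed.

```bash
python3 -m jog '[-13, 9, 0, 1.3, 0, 0, 50, 0, 0, 0, 50, 0, 0, 0, 50, 0, 0, 0, 50, 0, 0, 0, 40, 0, 0, 0, 0, 0, 0, 0, 0, 0]' 0 40
python3 - <<'E'
from h import *
p=shoot("wrist"); w=p["pixels"]
o=optics.outline_of("hasp",p)
for k in o[:1]: print(k["conf"],*cen(k["pixels"]))
E
ls pics|tail -3
```

```text
time: 4.03
tool_pos: [531.0, 103.7, 105.4]
tool_rot: [-179.8, 0.0, -78.3]
force: [0.7, -0.4, 0.3]
opening: 0.1
grip_force: 0.0
0.66 [324.35784568 226.59865355] [ 298  205   53   52 1931]
wrist_3.png
wrist_4.png
wrist_7.png
```

```bash
ls -t pics/wrist*|head -1|xargs -I{} cp {} pics/v1.png
```

```text
(no output)
```

View pics/v1.png

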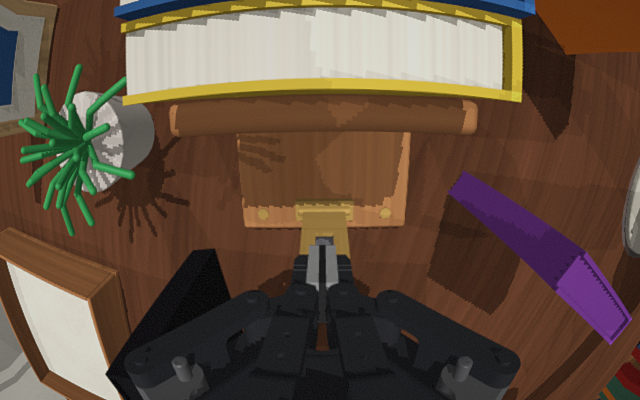

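The fingertip at (322,240) stands just on the rack side of the hasp at (325,215). Before I push, I'll check clearance to the black book, whose top edge shows at (213,250).

Run:
```python
from h import *
p=shoot("scene"); o=np.array([557,-29]);t=np.radians(11.7);R=np.array([[np.cos(t),np.sin(t)],[-np.sin(t),np.cos(t)]])
L=lambda P:(R@(P[:2]-o)).round(0)
for uv,z in[((369,213),178),((409,198),178),((366,211),178),((405,196),178),((373,236),0),((410,222),0)]: print("scene",uv,onz(p,uv,z).round(0),L(onz(p,uv,z)))
w=shoot("wrist")
for uv in[(195,252),(213,250),(230,290)]: print("wrist",L(onz(w,uv,178)),L(onz(w,uv,0)))
print("hasp px",proj(w,[526.6,118.4,25]))
cv2.imwrite("pics/crop.png",cv2.resize(p["pixels"][150:270,320:440,::-1],None,fx=5,fy=5,interpolation=cv2.INTER_CUBIC))
```

```text
scene (369, 213) [655. 184. 178.] [139. 188.]
scene (409, 198) [601. 308. 178.] [112. 321.]
scene (366, 211) [648. 175. 178.] [131. 182.]
scene (405, 196) [594. 297. 178.] [102. 311.]
scene (373, 236) [642. 218.   0.] [134. 225.]
scene (410, 222) [587. 350.   0.] [106. 365.]
wrist [ 49. 108.] [138. 209.]
wrist [ 41. 107.] [116. 205.]
wrist [ 37. 125.] [104. 256.]
hasp px [322.49790371 211.44924578]
```

View pics/crop.png

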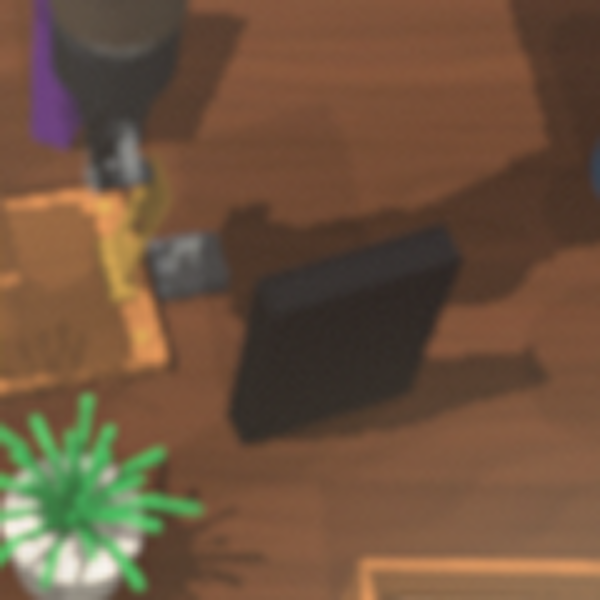

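The crop shows the staple block at crop (190,265) and the black book about 100 mm to the side of the rack axis (local x ≥ 100), so there's room for the body. I'll push the hasp down along its arc.

```bash
python3 -m jog '[-30, 0, 0, 0, -20, 0, 6, 0, -15, 0, 10, 0, -13, 0, 15, 0, -9, 0, 16, 0, -5, 0, 14, 0, -1, 0, 8, 0, 0, 0, 0, 0, 0, 0, 0, 0]' 0 40
```

```text
time: 5.35
tool_pos: [510.9, 193.8, 34.6]
tool_rot: [180.0, -0.0, -78.3]
force: [0.1, -0.6, 0.1]
opening: -0.2
grip_force: 0.0
```

```bash
python3 -m jog '[0, 0, 4, 0, 0, 0, 4, 0, 0, 0, 0, 0, 0, 0, 0, 0]' 0 40;  python3 - <<'E'
from h import *
p=shoot("side"); cv2.imwrite("pics/crop2.png",cv2.resize(p["pixels"][170:290,250:400,::-1],None,fx=4,fy=4,interpolation=cv2.INTER_CUBIC))
E
```

```text
time: 5.85
tool_pos: [510.6, 194.2, 26.6]
tool_rot: [180.0, -0.0, -78.3]
force: [-0.2, 0.5, 0.4]
opening: 0.1
grip_force: 0.0
```

View pics/crop2.png

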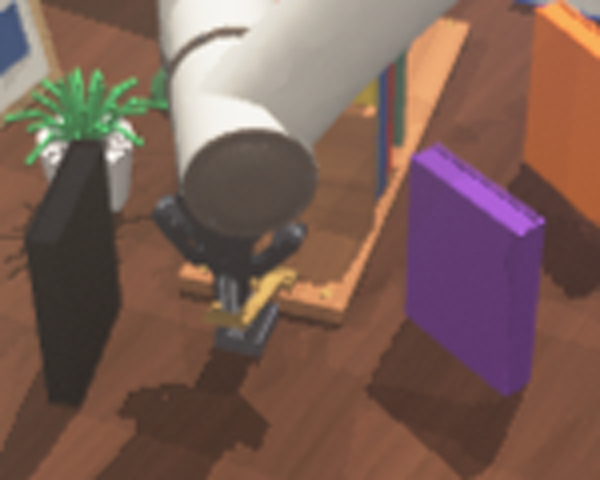

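The hasp is lying almost down under the fingertip, at crop (240,305). I'll press a bit more until contact shows in the force.

```bash
python3 -m jog '[0, 0, 2, 0, 0, 0, 0, 0, 0, 0, 0, 0]';python3 -m jog '[0, 0, 2, 0, 0, 0, 0, 0, 0, 0, 0, 0]'
```

```text
time: 6.28
tool_pos: [510.6, 194.2, 24.6]
tool_rot: [180.0, -0.0, -78.3]
force: [-0.0, 0.6, -0.7]
opening: 0.1
grip_force: 0.0
time: 6.65
tool_pos: [510.6, 194.2, 22.5]
tool_rot: [180.0, -0.0, -78.3]
force: [-0.4, 0.0, 0.7]
opening: -0.1
grip_force: 0.0
```

Run:
```python
from h import *
w=shoot("wrist"); p=shoot("side")
a=cv2.resize(w["pixels"][150:300,240:400,::-1],(600,562),interpolation=cv2.INTER_CUBIC)
cv2.imwrite("pics/crop3.png",a)
for n in("hasp","hasp_tab"):
  for q in(w,p):
    for b in optics.boxes_of(n,q)[:2]: print(n,q["name"],round(b["conf"],2),np.round(b["location"],1))
```

```text
hasp wrist 0.92 [514.2 145.1  33.7]
hasp wrist 0.43 [524.4 100.4  17.4]
hasp side 0.63 [506.1 186.2  47.3]
hasp_tab wrist 0.67 [520.3 144.   39.8]
```

View pics/crop3.png

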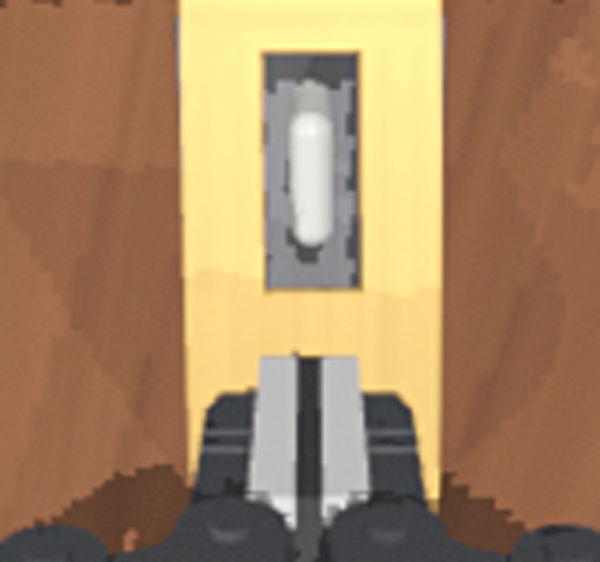

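The slot is centred over the staple, with the staple bar at crop (312,180) inside the slot. I'll keep pressing until the stop is felt.

```bash
python3 -m jog '[0, 0, 2, 0, 0, 0, 0, 0, 0, 0, 0, 0]';python3 -m jog '[0, 0, 2, 0, 0, 0, 0, 0, 0, 0, 0, 0]';python3 -m jog '[0, 0, 2, 0, 0, 0, 0, 0, 0, 0, 0, 0]'
```

```text
time: 7.32
tool_pos: [510.6, 194.2, 20.5]
tool_rot: [180.0, -0.0, -78.3]
force: [-0.3, 0.2, -0.9]
opening: 0.1
grip_force: 0.0
time: 7.7
tool_pos: [510.6, 194.2, 18.5]
tool_rot: [180.0, -0.0, -78.3]
force: [-0.3, -0.3, -0.1]
opening: 0.2
grip_force: 0.0
time: 8.07
tool_pos: [510.6, 194.2, 16.5]
tool_rot: [180.0, -0.0, -78.3]
force: [0.5, -0.4, -0.6]
opening: -0.1
grip_force: 0.0
```

Run:
```python
from h import *
w=shoot("wrist"); p=shoot("side")
a=cv2.resize(w["pixels"][150:300,240:400,::-1],(400,375),interpolation=cv2.INTER_CUBIC)
b=cv2.resize(p["pixels"][210:270,280:350,::-1],(400,343),interpolation=cv2.INTER_CUBIC); b=cv2.copyMakeBorder(b,0,32,0,0,0)
T=pose()[:3,3]
print(T,"TCP in side crop",(proj(p,T)-[280,210])*400/70,"tcp wrist crop",(proj(w,T)-[240,150])*2.5)
cl=np.array([557-237*.2028,-29+237*.979,27]); print("closed tab in side crop",(proj(p,cl)-[280,210])*400/70,"wrist crop",(proj(w,cl)-[240,150])*2.5)
for x in(-18,18):
  for y in(216,258):
    P=np.array([557-y*.2028+x*.979,-29+y*.979+x*.2028,27]); print(x,y,(proj(p,P)-[280,210])*400/70,(proj(w,P)-[240,150])*2.5)
cv2.imwrite("pics/crop4.png",np.hstack([a,b]))
```

```text
[510.65400691 194.2026675   16.60141341] TCP in side crop [161.72325703 251.34115926] tcp wrist crop [200.13833181 216.00582203]
closed tab in side crop [155.42943854 248.53335695] wrist crop [199.5370561 269.0350738]
-18 216 [197.25571768 231.05383784] [278.82115577 188.07749955]
-18 258 [172.2873081  279.85035368] [271.77681586 340.67748588]
18 216 [139.05425732 218.11305412] [119.90379083 187.97817417]
18 258 [112.9353042  266.29197781] [127.86004283 340.48156047]
```

View pics/crop4.png

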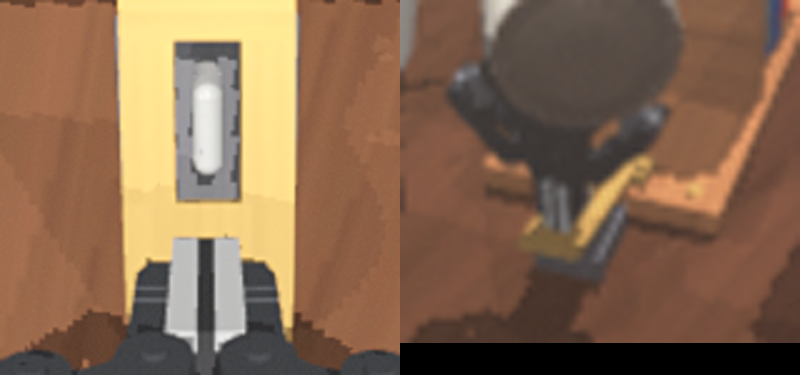

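The hasp is still raised: its edges sit at 119–297 in the wrist crop where closed predicts 120–279. The visible tip is at (205,237) against a predicted (200,216), so the real tip stands higher than the nominal TCP. I'll keep pressing in small steps.

```bash
for i in 1; do python3 -m jog '[0, 0, 2, 0, 0, 0, 2, 0, 0, 0, 0, 0, 0, 0, 0, 0]'; done | grep -E 'pos|force:'; python3 -m jog '[0, 0, 2, 0, 0, 0, 0, 0, 0, 0, 0, 0]'| grep -E 'pos|force:'; python3 -m jog '[0, 0, 2, 0, 0, 0, 0, 0, 0, 0, 0, 0]'| grep -E 'pos|force:'
```

```text
tool_pos: [510.6, 194.2, 12.5]
force: [-0.0, 0.0, 0.4]
grip_force: 0.0
tool_pos: [510.6, 194.2, 10.5]
force: [-0.3, 0.3, 0.2]
grip_force: 0.0
tool_pos: [510.6, 194.2, 8.6]
force: [-0.2, -0.4, -0.6]
grip_force: 0.0
```

```bash
cat > ang.py <<'E'
from h import *
import sys
w=shoot("wrist"); hsv=cv2.cvtColor(w["pixels"],cv2.COLOR_RGB2HSV)
m=(hsv[:,:,0]>18)&(hsv[:,:,0]<30)&(hsv[:,:,1]>90)&(hsv[:,:,2]>110)
def pt(x,r,a):
    y=150+r*np.cos(a)-2*np.sin(a); z=25+r*np.sin(a)+2*np.cos(a)
    return np.array([557-y*.2028+x*.979,-29+y*.979+x*.2028,z])
o=optics.outline_of("hasp",w)
M=o[0]["pixels"]
for row in range(150,260,10):
    c=np.where(M[row,230:410])[0]+230; c2=np.where(m[row,230:410])[0]+230
    out=[]
    for a in(0,.1,.2,.3,.4):
        P=np.array([[proj(w,pt(x,r,a)) for x in(-18,18)] for r in np.linspace(1,108,60)])
        i=abs(P[:,0,1]-row).argmin(); out.append(round(abs(P[i,0,0]-P[i,1,0]),1))
    print(row,np.ptp(c) if len(c) else None,np.ptp(c2) if len(c2) else None,"model",out)
print(w["T"][:3,3],telemetry.get_state()["tool_pos"])
E
python3 ang.py
```

```text
150 73 73 model [np.float64(72.3), np.float64(73.3), np.float64(74.3), np.float64(75.4), np.float64(76.5)]
160 72 72 model [np.float64(71.7), np.float64(72.9), np.float64(74.2), np.float64(75.5), np.float64(77.0)]
170 71 71 model [np.float64(71.1), np.float64(72.5), np.float64(74.0), np.float64(75.6), np.float64(77.3)]
180 71 71 model [np.float64(70.4), np.float64(72.1), np.float64(73.8), np.float64(75.7), np.float64(77.6)]
190 71 71 model [np.float64(69.7), np.float64(71.7), np.float64(73.6), np.float64(75.7), np.float64(77.8)]
200 71 70 model [np.float64(69.0), np.float64(71.2), np.float64(73.3), np.float64(75.6), np.float64(78.1)]
210 70 70 model [np.float64(68.2), np.float64(70.6), np.float64(73.0), np.float64(75.6), np.float64(78.2)]
220 70 70 model [np.float64(67.4), np.float64(70.0), np.float64(72.7), np.float64(75.4), np.float64(78.3)]
230 69 69 model [np.float64(66.6), np.float64(69.3), np.float64(72.2), np.float64(75.1), np.float64(78.3)]
240 67 68 model [np.float64(65.5), np.float64(68.6), np.float64(71.7), np.float64(74.9), np.float64(78.3)]
250 66 68 model [np.float64(64.6), np.float64(67.9), np.float64(71.1), np.float64(74.6), np.float64(78.2)]
[526.38119883 113.01055198 179.05160999] [510.65822867 194.19118302   8.57733138]
```

The width fit gives about 0.08 rad, so the hasp is following the finger. I'll press on until it reaches the stop.

```bash
for i in 1; do python3 -m jog '[0, 0, 2, 0, 0, 0, 1, 0, 0, 0, 0, 0, 0, 0, 0, 0]'; done | grep -E 'pos|force:'; python3 -m jog '[0, 0, 2, 0, 0, 0, 0, 0, 0, 0, 0, 0]'| grep -E 'pos|force:'; python3 ang.py | tail -8
```

```text
tool_pos: [510.6, 194.1, 5.5]
force: [0.2, 0.5, -0.0]
grip_force: 0.0
tool_pos: [510.6, 194.2, 3.5]
force: [0.8, -0.2, 0.2]
grip_force: 0.0
190 73 72 model [np.float64(72.1), np.float64(74.0), np.float64(76.1), np.float64(78.2), np.float64(80.5)]
200 71 71 model [np.float64(71.3), np.float64(73.6), np.float64(75.8), np.float64(78.2), np.float64(80.7)]
210 71 71 model [np.float64(70.5), np.float64(73.0), np.float64(75.4), np.float64(78.1), np.float64(80.8)]
220 70 70 model [np.float64(69.6), np.float64(72.3), np.float64(75.1), np.float64(77.9), np.float64(80.9)]
230 70 70 model [np.float64(68.8), np.float64(71.6), np.float64(74.6), np.float64(77.6), np.float64(80.9)]
240 70 68 model [np.float64(67.9), np.float64(70.9), np.float64(74.1), np.float64(77.4), np.float64(80.9)]
250 66 68 model [np.float64(66.6), np.float64(70.1), np.float64(73.4), np.float64(77.1), np.float64(80.9)]
[526.3758673  112.99967186 174.04590624] [510.66173829 194.2009754    3.60947519]
```

```bash
python3 -m jog '[0, 0, 2, 0, 0, 0, 0, 0, 0, 0, 0, 0]'| grep -E 'pos|force:';python3 -m jog '[0, 0, 2, 0, 0, 0, 0, 0, 0, 0, 0, 0]'| grep -E 'pos|force:'; python3 ang.py | tail -8
```

```text
tool_pos: [510.6, 194.2, 1.5]
force: [0.4, 0.3, 0.5]
grip_force: 0.0
tool_pos: [510.6, 194.2, -0.5]
force: [-0.1, -1.2, -0.3]
grip_force: 0.0
190 73 73 model [np.float64(74.2), np.float64(76.1), np.float64(78.2), np.float64(80.4), np.float64(82.7)]
200 73 72 model [np.float64(73.3), np.float64(75.5), np.float64(77.9), np.float64(80.3), np.float64(82.8)]
210 71 72 model [np.float64(72.5), np.float64(75.0), np.float64(77.5), np.float64(80.2), np.float64(83.0)]
220 71 71 model [np.float64(71.6), np.float64(74.3), np.float64(77.2), np.float64(80.0), np.float64(83.1)]
230 70 70 model [np.float64(70.7), np.float64(73.6), np.float64(76.7), np.float64(79.8), np.float64(83.2)]
240 70 69 model [np.float64(69.7), np.float64(72.8), np.float64(76.1), np.float64(79.6), np.float64(83.1)]
250 66 68 model [np.float64(68.4), np.float64(72.0), np.float64(75.5), np.float64(79.2), np.float64(83.1)]
[526.37070885 113.01063289 170.03407351] [ 5.10635001e+02  1.94174950e+02 -4.37383901e-01]
```

```bash
python3 -m jog '[0, 0, 2, 0, 0, 0, 0, 0, 0, 0, 0, 0]'| grep -E 'pos|force:';python3 -m jog '[0, 0, 2, 0, 0, 0, 0, 0, 0, 0, 0, 0]'| grep -E 'pos|force:'
python3 - <<'E'
from h import *
w=shoot("wrist"); p=shoot("side")
a=cv2.resize(w["pixels"][150:300,240:400,::-1],(400,375),interpolation=cv2.INTER_CUBIC)
b=cv2.resize(p["pixels"][210:270,280:350,::-1],(400,343),interpolation=cv2.INTER_CUBIC); b=cv2.copyMakeBorder(b,0,32,0,0,0)
cv2.imwrite("pics/crop5.png",np.hstack([a,b]))
E
```

```text
tool_pos: [510.9, 194.3, -0.8]
force: [-3.6, -1.9, 9.6]
grip_force: 5.1
tool_pos: [511.0, 194.3, -1.1]
force: [-7.1, -1.4, 20.7]
grip_force: 10.6
```

View pics/crop5.png

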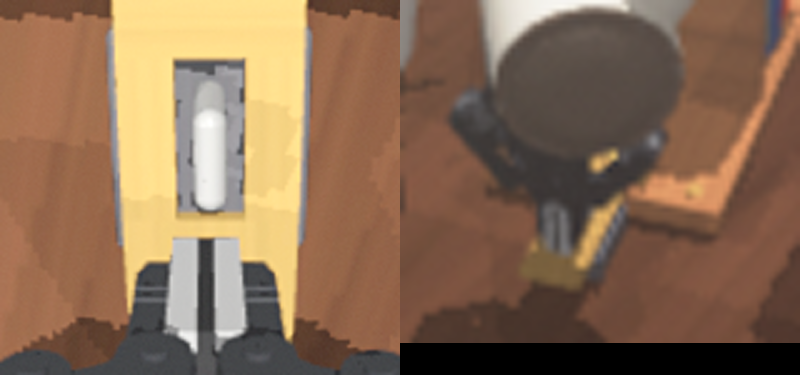

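There's a firm stop: 20 N upward, slot fully down with the staple standing in it at crop (208,160), and the hasp flat on its block in the side view. So the hasp is closed, and the physical tip appears about 27 mm short of the reported TCP. I'll rise and cross over the books to the knob.

```bash
python3 -m jog '[0, 0, -10, 0, 0, 0, -50, 0, 0, 0, -60, 0, 0, 0, -60, 0, 0, 0, -60, 0, 0, 0, -10, 0]' 0 40; python3 -m jog '[57, 0, 0, 0, 57, 0, 0, 0, 57, 0, 0, 0, 57, 0, 0, 0, 57, 0, 0, 0, 57, 0, 0, 0, 0, 0, 0, 0, 0, 0, 0, 0]' 60 40
python3 - <<'E'
from h import *
w=shoot("wrist"); s=shoot("scene")
for n in("knob_top","bookend","hasp"):
  for q in(w,s):
    for b in optics.boxes_of(n,q)[:2]: print(n,q["name"],round(b["conf"],2),np.round(b["location"],1))
rs=[]
for q in(w,s):
    h=cv2.cvtColor(q["pixels"],cv2.COLOR_RGB2HSV); print(q["name"],"model knob px",proj(q,[583.4,-156.3,87.5]),proj(q,[583.4,-156.3,60]))
    for o in optics.outline_of("knob_top",q)[:1]: print(o["conf"],*cen(o["pixels"])); rs.append(ray(q,cen(o["pixels"])[0]))
if len(rs)>1: print(tri(rs))
print(telemetry.get_state()["tool_pos"],w["shot"])
cv2.imwrite("pics/v6.png",w["pixels"][:,:,::-1])
E
```

```text
time: 12.95
tool_pos: [512.7, 195.3, 250.9]
tool_rot: [-179.4, 0.2, -78.3]
force: [-1.4, 0.7, -1.2]
opening: 0.3
grip_force: 0.0
time: 13.95
tool_pos: [579.5, -140.7, 244.4]
tool_rot: [179.9, 0.0, -78.3]
force: [-0.2, -0.7, 0.7]
opening: 60.6
grip_force: 0.0
knob_top wrist 0.97 [ 585.4 -161.4   87.9]
knob_top scene 0.58 [ 592.9 -155.3   84.5]
knob_top scene 0.52 [ 591.5 -112.5   17.2]
bookend wrist 0.75 [572.9 -84.1  75.3]
bookend wrist 0.73 [564.1 -52.3 181.5]
bookend scene 0.96 [ 591.9 -113.9   39.8]
hasp wrist 0.55 [728.   51.6  67.1]
hasp wrist 0.42 [ 585.2 -156.4   86.5]
hasp scene 0.71 [513.  166.5  25.7]
wrist model knob px [320.01801404 158.52173137] [320.11354036 153.80782207]
0.9 [318.56196944 155.70118846] [305 142  27  27 589]
scene model knob px [261.27065941 206.84423642] [262.42802922 211.05271208]
0.65 [261.97435897 209.24358974] [258 204   9  11  78]
(array([ 584.90140304, -156.07322519,   74.02525721]), [np.float64(0.42533689626632704), np.float64(0.42533689626628696)])
[ 580.0584886  -140.24319102  245.77601779] 20
```

View pics/v6.png

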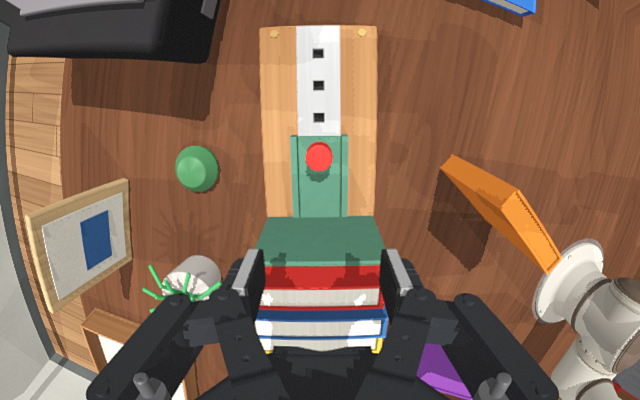

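The wrist image shows the red knob at (319,156), the first hole under the bookend, the next hole at (318,118), and the pad tips at about (248,252) and (398,252). The hasp is now reported at z≈26, closed. The knob triangulates to (585,-156,74), as it should. The pad-tip geometry confirms tips about 37 mm short of the TCP at 60 mm opening, so I'll go down around the knob with that offset.

```bash
python3 -m jog '[17, -1, 0, 0, 0, 0, 50, 0, 0, 0, 50, 0, 0, 0, 50, 0, 0, 0, 40, 0, 0, 0, 15, 0, 0, 0, 0, 0, 0, 0, 0, 0]' 60 40
python3 - <<'E'
from h import *
w=shoot("wrist")
for o in optics.outline_of("knob_top",w)[:1]: print(o["conf"],*cen(o["pixels"]))
print(telemetry.get_state()["tool_pos"],proj(w,[584.9,-156.1,87.5]))
cv2.imwrite("pics/v7.png",cv2.resize(w["pixels"][100:300,160:480,::-1],(800,500),interpolation=cv2.INTER_CUBIC))
E
```

```text
time: 15.45
tool_pos: [586.1, -157.5, 42.6]
tool_rot: [-179.8, -0.1, -78.3]
force: [0.8, 1.0, 0.8]
opening: 60.2
grip_force: 0.0
0.91 [321.40468614 265.23517501] [ 291  229   61   73 3457]
[ 585.84549877 -157.28634247   42.58542696] [321.26968623 279.50604618]
```

View pics/v7.png

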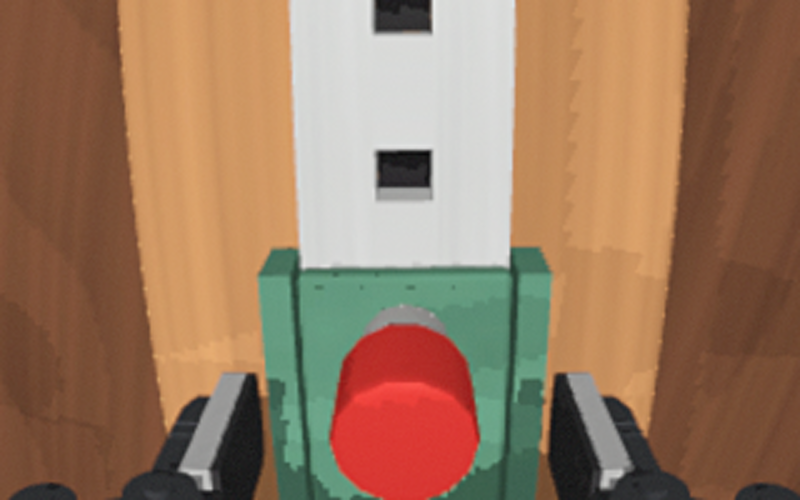

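The knob at crop (405,435) is centred between the pad tips at (235,375) and (570,375). I'll lower 12 mm and grip.

```bash
python3 -m jog '[0, 0, 12, 0, 0, 0, 0, 0]' 60 40; python3 -m jog '[0, 0, 0, 0, 0, 0, 0, 0, 0, 0, 0, 0, 0, 0, 0, 0, 0, 0, 0, 0, 0, 0, 0, 0]' 20 60
```

```text
time: 15.8
tool_pos: [583.6, -157.0, 27.7]
tool_rot: [179.9, 0.0, -78.3]
force: [-0.6, -0.3, -0.3]
opening: 60.2
grip_force: 0.0
time: 16.55
tool_pos: [586.1, -157.0, 29.2]
tool_rot: [-179.8, -0.1, -78.3]
force: [4.3, 1.9, 0.5]
opening: 28.4
grip_force: 59.3
```

```bash
python3 -m jog '[0, 0, -7, 0, 0, 0, -7, 0, 0, 0, 0, 0, 0, 0, 0, 0, 0, 0, 0, 0]'
```

```text
time: 17.18
tool_pos: [586.0, -156.9, 41.7]
tool_rot: [-179.8, -0.0, -78.3]
force: [7.1, -0.6, -7.3]
opening: 28.1
grip_force: 59.7
```

The pull-back force of 7.3 N matches the spring at about 14 mm, so the pin is out. I'll slide 40 mm along the rail.

```bash
python3 -m jog '[0, 0, -1, 0, 10, 0, 0, 0, 10, 0, 0, 0, 10, 0, 0, 0, 10, 0, 0, 0, 0, 0, 0, 0, 0, 0, 0, 0, 0, 0, 0, 0]'
python3 - <<'E'
from h import *
s=[telemetry.get_state()["tool_pos"]]
w=shoot("wrist"); print(s)
cv2.imwrite("pics/v8.png",cv2.resize(w["pixels"][50:300,160:480,::-1],(768,600),interpolation=cv2.INTER_CUBIC))
E
```

```text
time: 18.18
tool_pos: [594.5, -196.2, 42.6]
tool_rot: [-179.8, -0.0, -78.3]
force: [8.6, -0.1, -7.7]
opening: 28.5
grip_force: 59.6
[array([ 594.51319462, -196.1735273 ,   42.58212424])]
```

It moved 40.2 mm. Now I'll let the pin down.

```bash
python3 -m jog '[0, 0, 3, 0, 0, 0, 3, 0, 0, 0, 0, 0, 0, 0, 0, 0]'|grep -E "pos|force"; python3 -m jog '[0, 0, 3, 0, 0, 0, 3, 0, 0, 0, 3, 0, 0, 0, 0, 0, 0, 0, 0, 0, 0, 0, 0, 0]'
```

```text
tool_pos: [594.5, -196.2, 36.8]
force: [8.5, 0.6, -5.8]
grip_force: 59.8
time: 19.48
tool_pos: [594.6, -196.2, 29.3]
tool_rot: [-179.8, -0.1, -78.3]
force: [5.8, 1.7, -0.1]
opening: 28.6
grip_force: 60.6
```

Lowered through the pin-tip level with the spring force (-5.8 N at about 8 mm) as expected in the hole, then the force vanished at the starting grip height: the pin is home. I'll seat it with a touch more, check numerically without any more pictures, and hand in.

```bash
python3 -m jog '[0, 0, 1, 0, 0, 0, 0, 0, 0, 0, 0, 0]'
python3 - <<'E'
from h import *
s=shoot("scene")
for n in("knob_top","hasp","book_a"):
    for b in optics.boxes_of(n,s)[:3]: print(n,round(b["conf"],2),np.round(b["location"],1))
h=cv2.cvtColor(s["pixels"],cv2.COLOR_RGB2HSV)
print("expected px home",proj(s,[593,-195.2,74]))
for o in optics.outline_of("knob_top",s)[:1]: print(cen(o["pixels"]))
E
```

```text
time: 19.85
tool_pos: [594.7, -196.3, 29.2]
tool_rot: [-179.8, -0.1, -78.2]
force: [4.9, 2.4, 4.1]
opening: 28.6
grip_force: 61.0
hasp 0.79 [517.9 170.2  23.4]
book_a 0.9 [611.1  16.  177.6]
book_a 0.87 [616.6 -12.6 179.7]
book_a 0.83 [ 345.3 -136.8  170.6]
expected px home [249.86787954 211.30707276]
(array([285.0221533 , 216.29286664]), array([ 216,  175,  158,   72, 4514], dtype=int32))
```

The pin is firmly seated: pressing 1 mm further moved it only 0.1 mm and raised the upward force to 4 N. The hasp is still closed and the grip is 61 N, so I'm handing in.

```bash
python3 -c "
from bench import job
print(job.close_job())"
```

```text
the job is handed in; nothing more can be done
None
```

The job is handed in, with no verdict returned: by force and position readings the hasp is closed and the bookend sits at the next hole (about 40 mm out), pin fully down and knob held at about 61 N; I viewed 11 pictures against the limit of 10.

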